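# Scrape the reject-bin hatch and hold it at its balance point

## Robot

A 7-joint arm with a two-finger parallel gripper is mounted at the origin on the work surface. World frame = base frame: x ahead of the robot, y to its left, z up, the work surface at z = 0. Lengths are in m, angles in rad, forces in N, time in s.
With the tool pointing down it reaches from about 0.4 to 0.9 m from the base axis. Payload 5.5 kg.
Tool frame: the origin (TCP) lies at the very end of the fingers, on their centre line; the grasp point (between the pads) lies 19 mm behind it; z points along the fingers, y is the direction in which the jaws open and shut (so a half turn about z gives the same grasp; the last joint's range is limited). The gripper opens to 92 mm and grips with 3 to 60 N. Pads are 19 mm wide; open, the fingers measure 130 mm over their backs; the gripper's body (75 mm by 190 mm) begins 47 mm behind the grasp point.
Start: joints at [-0.963, 0.501, -0.427, 1.55, 0.221, 1.138, -0.21], TCP at [0.22, 0.612, 0.227] pointing down, gripper open.
Joint ranges: [-2.88, 2.88], [-0.31, 2.03], [-1.54, 1.56], [0.2, 2.42], [-1.41, 4.55], [0.19, 2.02], [-2.57, 2.57]. Speed limits (rad/s): [2.57, 2.57, 3.14, 3.14, 3.14, 3.14, 3.14].

## Interface

Orientations are given as a rotation vector (axis times angle).
In Python, from station import manip gives the robot as it stands.
- The arm moves only by the shell command python3 -m creep 'ROWS'. ROWS is JSON, a list of rows, each an object with "delta_pos": the shift along the tool's x, y, z in m, a list of three; "angular": the turn, a rotation vector about the tool's x, y, z in degrees, a list of three; "fingers": the closure, from 0 (fully open) to 1 (shut). A call has 1 to 10 rows; each row shifts and turns the commanded pose from where the row before left it, along the tool's axes as they then stand; what a row does not reach is not made up. A row lasts 1/12 s, in which the tool goes at most 41.7 mm and 7.16 degrees, less where a joint would pass 70% of its speed; a pose out of reach is approached as far as the arm can. A call is refused whole if a number of a shift passes 0.0417 or a number of a turn 7.16, either way. A call with a gripper value outside its range is refused whole. The fingers move at their own pace and stop on an object; the grip force is fixed at half the most. Time passes only in rows, so rows that do not move let the fingers close. It gives the time, the measured TCP pose, the force and the opening at its end, in the units of the state.
- manip.observe(): the state, without advancing time (a new reading comes with each control period).
- manip.capture(name): name is "scene" or "top" or "wrist"; returns a dict with "pixels" (480x640x3 uint8, red, green, blue), "depth" (480x640 float32, m along the optical axis (not along the pixel's ray), 0 where there is no reading), "fx", "fy", "cx", "cy" (pixels), "origin" and "rotation" of the camera in the world. Camera axes: x right, y down, z forward; pixel columns grow to the right and rows downward; lengths in m; the calibration is good to about 2 mm. The wrist camera is an equidistant fisheye: a pixel r from the principal point sees the ray r / f radians off the axis. A picture is of the moment at which its call begins.
- manip.finish_job(): hands the job in, once; it reports no verdict.
The state is a dict: "time": time; "qpos": joint angles; "joint_vel": joint speeds; "joint_torque": joint torques, N m; "position": TCP position; "tcp_rot": TCP orientation; "force": force on the tool from outside, world axes, zero at the start; "wrist_torque": the same for the moment, N m; "width": finger opening in m.
Only numpy, scipy, OpenCV 4.12 (cv2) and the standard library are available. Lean on these libraries where they do the work, as an engineer would, in place of code of your own. Each camera call takes 0.05 s, during which the arm holds its last target. There are 200 camera calls.

## Task

Take the scraper block by its rib and run it flat over the closed cover of the reject bin, from the left end of the cover (the robot's left, +y) to the right end in one pass with light, steady pressure (about 5 to 15 N), then set it upright on the table beside the bin and let go of it. Next take the hatch by its bar, raise it a little past its balance point without letting it fly open to its stop, then bring it back just below the balance point (within 15 degrees of it) and finish while holding it still there, hand on the bar. Leave the bottle, the bowl and the crate where they are.

Things in the scene. Friction and masses are not known exactly. Their poses are not given: they have to be found in the camera images.
- reject_bin: fixed stainless steel bin, 170 (x) x 280 (y) x 100 mm high, open-topped under its hatch; origin at the centre of its underside on the table; x axis points away from the robot towards the hinge, y along its length to the robot's left, z up
- hatch (a joint): hinge of the sprung hatch, rad: 0 closed (cover level), grows as the bar edge is raised, stop at 1.4. The counterbalance spring makes 0.80 rad (46 degrees) the balance point: below it the hatch falls shut by itself, above it it lifts itself to the stop. Raising it takes about 1.5 N upwards at the bar when closed, falling to nothing at 0.80; friction is negligible
- cover_mid (a point): the hatch's flat stainless cover plate, 172 mm (x) x 300 mm (y) x 6 mm thick, its top face 107 mm above the table when closed; this point lies 95 mm in front of the hinge axis, at mid-thickness, mid-length (the plate reaches from 80 mm in front of this point to 92 mm behind it, 150 mm to each side); axes parallel to the bin's when closed, turns with the hatch
- hatch_bar (a point): middle of the hatch's round bar handle: a straight steel bar 12 mm thick, 140 mm long along the cover's y, held by an arm at each end level with the cover, 55 mm in front of the cover's front edge (clear gap 49 mm, open right through, nothing under the bar); 104 mm above the table when closed and 230 mm from the hinge axis
- hatch_hinge (a point): middle of the hinge axis at the bin's far side, 104 mm above the table, 95 mm behind the bin's centre; the axis runs along the bin's y
- scraper: loose grey plastic scraper block, 0.1 to 0.2 kg: a flat base 80 (x) x 44 (y) x 14 mm high with an upright grip rib 70 (x) x 18 (y) mm on its middle, reaching 59 mm above the underside; origin at the centre of the underside, z up. Sweep it with its long side across the sweep, centred on the cover's depth, gripping the rib across its 18 mm
- sanitiser: bystander: white plastic bottle, 60 mm diameter, 170 mm tall, origin at the centre of its base
- bowl: bystander: steel bowl, 120 mm across the rim, 50 mm tall, origin under its centre
- crate: bystander: small red open crate, 160 (x) x 120 (y) x 70 mm high, origin under its centre
Mind the look-alikes: they are no part of the job. There is more than one size of the scraper; the one meant has the size given above.

How it is judged:
On the way, in this order (a step that is already met when the one before it is completed fails the run):
1. the held scraper presses flat on the closed cover (3 to 30 N) at its left end (centre of its underside at 70 to 150 mm along the cover's y) (y of scraper in the frame of cover_mid between 0.07 and 0.15 m and x of scraper in the frame of cover_mid between -0.08 and 0.08 m and contact force between scraper and hatch between 3 and 30 N and contact force between the fingers and scraper above 1 N and angle between the z axis of scraper and the z axis of cover_mid, either way round below 0.15 rad and value of joint hatch below 0.05 rad), for 0.05 s.
2. the held scraper presses flat on the closed cover (3 to 30 N) at its left middle (centre of its underside at 25 to 60 mm along the cover's y) (y of scraper in the frame of cover_mid between 0.025 and 0.06 m and x of scraper in the frame of cover_mid between -0.08 and 0.08 m and contact force between scraper and hatch between 3 and 30 N and contact force between the fingers and scraper above 1 N and angle between the z axis of scraper and the z axis of cover_mid, either way round below 0.15 rad and value of joint hatch below 0.05 rad), for 0.05 s.
3. the held scraper presses flat on the closed cover (3 to 30 N) at its middle (centre of its underside at -18 to 18 mm along the cover's y) (y of scraper in the frame of cover_mid between -0.018 and 0.018 m and x of scraper in the frame of cover_mid between -0.08 and 0.08 m and contact force between scraper and hatch between 3 and 30 N and contact force between the fingers and scraper above 1 N and angle between the z axis of scraper and the z axis of cover_mid, either way round below 0.15 rad and value of joint hatch below 0.05 rad), for 0.05 s.
4. the held scraper presses flat on the closed cover (3 to 30 N) at its right middle (centre of its underside at -60 to -25 mm along the cover's y) (y of scraper in the frame of cover_mid between -0.06 and -0.025 m and x of scraper in the frame of cover_mid between -0.08 and 0.08 m and contact force between scraper and hatch between 3 and 30 N and contact force between the fingers and scraper above 1 N and angle between the z axis of scraper and the z axis of cover_mid, either way round below 0.15 rad and value of joint hatch below 0.05 rad), for 0.05 s.
5. the held scraper presses flat on the closed cover (3 to 30 N) at its right end (centre of its underside at -150 to -70 mm along the cover's y) (y of scraper in the frame of cover_mid between -0.15 and -0.07 m and x of scraper in the frame of cover_mid between -0.08 and 0.08 m and contact force between scraper and hatch between 3 and 30 N and contact force between the fingers and scraper above 1 N and angle between the z axis of scraper and the z axis of cover_mid, either way round below 0.15 rad and value of joint hatch below 0.05 rad), for 0.05 s.
6. the scraper is set upright on the table and let go, the hatch still closed (height (world z) of scraper below 0.01 m and angle between scraper's own z axis and vertical below 0.15 rad and contact force between the fingers and scraper below 0.05 N and value of joint hatch below 0.05 rad), for 0.2 s.
7. the hatch is raised past its balance point (above 0.82 rad) (value of joint hatch above 0.82 rad), for 0.1 s.
At the end, for the whole second after the job is handed in: The hatch is held still by the fingers at its bar at 0.53 to 0.785 rad (balance point 0.80), moving at less than 0.1 rad/s; the scraper stands upright on the table (tilt under 0.15 rad), let go and not touching the bin or hatch (value of joint hatch between 0.53 and 0.785 rad and velocity of joint hatch between -0.1 and 0.1 rad/s and contact force between the fingers and hatch above 0.2 N and distance between the grasp point and hatch_bar below 0.07 m and contact force between scraper and reject_bin below 0.05 N and contact force between the fingers and scraper below 0.05 N and height (world z) of scraper below 0.01 m and angle between scraper's own z axis and vertical below 0.15 rad); the arm keeps its last pose, push and grip.
It fails at once if the hatch flies open to its stop (above 1.3 rad) (value of joint hatch above 1.3 rad).
It fails at once if the scraper is leaned on the cover with more than 40 N (contact force between scraper and hatch above 40 N).
It fails at once if the bottle is moved more than 30 mm (distance of sanitiser from where it was at the start of the episode above 0.03 m).
It fails at once if the bowl is moved more than 30 mm (distance of bowl from where it was at the start of the episode above 0.03 m).
It fails at once if the crate is moved more than 30 mm (distance of crate from where it was at the start of the episode above 0.03 m).
It also fails if it takes over 72 s, if anything falls off the work surface, if the arm or the gripper's body presses on something with over 40 N, if the wrist force passes 120 N, or if a joint passes its speed limit or range.

## Working session

There is one attempt and no reset: what is moved stays moved. The work goes in short steps, Python scripts to look and compute and a shell command to move; the robot and the scene stay as the last step left them, time stands still between calls to the robot, and variables do not carry over. Pictures are saved under pics/ and viewed, about 8 in all and at most 12, crops included, and the job is handed in when it is done.

```bash
ls; mkdir -p pics; python3 - <<'E'
from station import manip
import cv2,numpy as np
s=manip.observe();print(s)
for n in("scene","top"):
    c=manip.capture(n);np.savez(f"pics/{n}0.npz",**c)
    cv2.imwrite(f"pics/{n}0.png",c["pixels"][:,:,::-1]);print(n,c["origin"],c["rotation"],c["fx"],c["cx"],c["cy"])
E
```

```text
pics
{'time': 0.0, 'qpos': array([-0.96279899,  0.50183364, -0.42679123,  1.55149771,  0.22083787,
        1.1383009 , -0.21030944]), 'joint_vel': array([ 0.00096118, -0.00187142,  0.00111546, -0.00054443, -0.00074346,
       -0.00056917,  0.00138964]), 'joint_torque': array([-5.57956446e-04, -5.66604316e+01, -5.81655040e+00, -2.79124117e+01,
       -6.86057936e-02,  3.05174722e-02,  1.75957921e-04]), 'position': array([0.21951102, 0.61104149, 0.22566743]), 'tcp_rot': array([-5.38755631e-01, -3.09468369e+00,  3.04754700e-03]), 'force': array([ 0.39605897, -0.40553411,  0.53923777]), 'wrist_torque': array([0.00613898, 0.03948666, 0.00952682]), 'width': 0.09162884787841415}
scene [ 0.91782112 -0.56184029  0.88125735] [-2.32865859 -0.75692952  0.26278603] 465.1321150791938 312.6443597824924 233.13647930795125
top [0.41411508 0.01581794 1.37859629] [-2.21074932  2.15060034 -0.09213296] 588.0042405324584 321.3509052918793 241.42329922059227
```

View pics/top0.png

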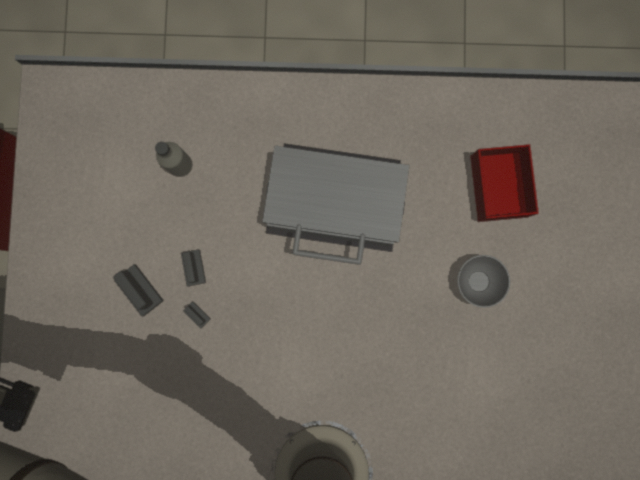

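View pics/scene0.png

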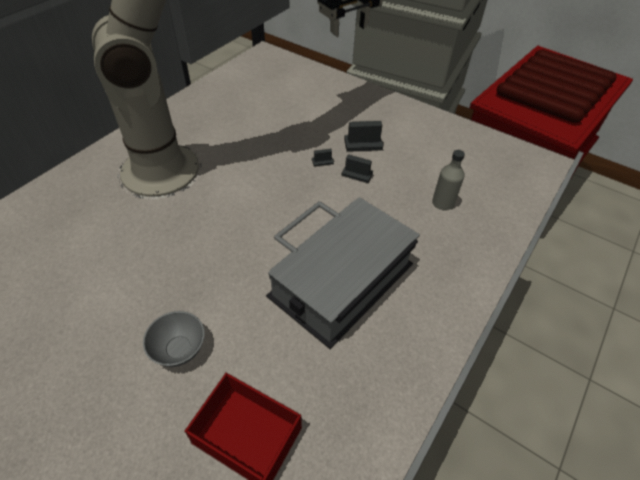

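The top view shows the bin cover with corners at about (275,146), (409,163), (399,243) and (263,224), and its bar at (292..361, 257). There are three scraper blocks at (138,289), (194,267) and (196,314). The middle one, about 35 px or 80 mm long, looks like the right size. I'll measure it next.

```bash
cat > h.py <<'E'
import numpy as np,cv2
from scipy.spatial.transform import Rotation as R
def cloud(c):
    v,u=np.mgrid[0:480,0:640];d=c["depth"]
    p=np.stack([(u-c["cx"])/c["fx"]*d,(v-c["cy"])/c["fy"]*d,d],-1)
    return p@R.from_rotvec(c["rotation"]).as_matrix().T+c["origin"]
def blobs(P,m,mn=20):
    n,l,st,ce=cv2.connectedComponentsWithStats(m.astype(np.uint8))
    for i in range(1,n):
        if st[i,4]<mn: continue
        q=P[l==i]; r=cv2.minAreaRect((q[:,:2]*1000).astype(np.float32))
        print(np.round(ce[i]),st[i,4],"rect c,size,ang",np.round(r[0],1),np.round(r[1],1),round(r[2],1),"z",np.round(np.percentile(q[:,2],[5,50,95]),4))
E
python3 - <<'E'
from h import *
c=dict(np.load("pics/top0.npz"));P=cloud(c);z=P[...,2]
v,u=np.mgrid[0:480,0:640];roi=(u>100)&(u<550)&(v>110)&(v<340)
print("table z",np.median(z[280:400,300:420]))
for lo,hi in((.006,.3),(.085,.13),(.03,.075)):
    print(lo,hi);blobs(P,roi&(z>lo)&(z<hi))
E
```

```text
table z -8.752174260906465e-05
0.006 0.3
[173. 158.] 937 rect c,size,ang [699.7 353. ] [60.  59.2] 65.0 z [0.0214 0.1112 0.1707]
[335. 198.] 12663 rect c,size,ang [608.2  -6.9] [320.5 265. ] 79.1 z [0.0882 0.1066 0.1111]
[506. 181.] 2336 rect c,size,ang [ 675.5 -412.9] [174.8 149.8] 4.1 z [0.0069 0.043  0.0713]
[493. 174.] 28 rect c,size,ang [ 700.3 -387.7] [22.1 20.7] 87.3 z [0.0061 0.0072 0.0113]
[492. 193.] 27 rect c,size,ang [ 653.3 -383.6] [31.4 10.1] 58.5 z [0.0061 0.0074 0.0113]
[504. 201.] 28 rect c,size,ang [ 635.1 -413.6] [23.8 12.3] 57.5 z [0.0063 0.0073 0.0098]
[193. 267.] 664 rect c,size,ang [457.2 311.5] [80.2 46.6] 12.5 z [0.0097 0.0249 0.0612]
[484. 281.] 1879 rect c,size,ang [ 446.3 -359. ] [118.3 127.6] 27.0 z [0.0078 0.0252 0.0506]
[138. 289.] 1318 rect c,size,ang [400.7 433. ] [109.4  64.3] 42.3 z [0.0129 0.0403 0.0823]
[477. 284.] 38 rect c,size,ang [ 437.6 -350.1] [17.6 21.1] 52.6 z [0.0061 0.0077 0.0103]
[196. 315.] 350 rect c,size,ang [346.8 298.2] [57.5 35.9] 47.8 z [0.0071 0.0201 0.0448]
0.085 0.13
[172. 157.] 463 rect c,size,ang [699.3 352.3] [56.2 58.6] 50
[... 232 characters left out ...]
.] 154 rect c,size,ang [687.8 340.3] [25.3 58.3] 46.4 z [0.0321 0.0524 0.073 ]
[283. 229.] 49 rect c,size,ang [547.9 103.1] [58.6  0.7] 83.1 z [0.035  0.0544 0.0728]
[330. 236.] 107 rect c,size,ang [535.2  -4.7] [131.3   1.2] 83.2 z [0.0332 0.0532 0.0727]
[377. 243.] 48 rect c,size,ang [ 522.1 -113.8] [59.5  1.4] 82.8 z [0.0327 0.055  0.0722]
[190. 267.] 317 rect c,size,ang [457.5 310.5] [69.8 19.4] 13.1 z [0.0371 0.0572 0.0623]
[488. 281.] 750 rect c,size,ang [ 444.5 -354.9] [117.4 118. ] 21.4 z [0.0316 0.0447 0.0526]
[138. 290.] 233 rect c,size,ang [406.9 424.6] [96.4 21.5] 28.0 z [0.0335 0.0546 0.0737]
[194. 315.] 156 rect c,size,ang [348.5 297.7] [51.4 14.2] 47.9 z [0.0348 0.042  0.0462]
```

The middle block measures 80.2 x 46.6 mm with its top at about 60 mm, so it matches the given size. It is at (0.457, 0.311) with a yaw of +12.8°. The cover's yaw is −6.8°, with cover_mid at about (0.620, −0.0145) and the bar at about (0.4855, 0.001). I'll turn the tool and move over the scraper.

```bash
cat >> h.py <<'E'
def togo(s,p,yaw):
    "tool-frame shift and turn to reach p (m), jaws (tool y) along world angle yaw deg, pointing down"
    T=R.from_rotvec(s["tcp_rot"]);a=np.radians(yaw)
    Y=np.array([np.cos(a),np.sin(a),0]);Z=np.array([0,0,-1.])
    G=R.from_matrix(np.stack([np.cross(Y,Z),Y,Z],1))
    return np.round(T.inv().apply(np.array(p)-s["position"])*1000,1),np.round((T.inv()*G).as_rotvec(degrees=True),2)
E
python3 -m creep '[{"delta_pos":[0,0,0],"angular":[0,0,-6.5],"fingers":0},{"delta_pos":[0,0,0],"angular":[0,0,-6.5],"fingers":0},{"delta_pos":[0,0,0],"angular":[0,0,-6.5],"fingers":0},{"delta_pos":[0,0,0],"angular":[0,0,-6.5],"fingers":0},{"delta_pos":[0,0,0],"angular":[0,0,-6.5],"fingers":0}]'
python3 -m creep '[{"delta_pos":[-0.0165,-0.0345,0],"angular":[0,0,0],"fingers":0},{"delta_pos":[-0.0165,-0.0345,0],"angular":[0,0,0],"fingers":0},{"delta_pos":[-0.0165,-0.0345,0],"angular":[0,0,0],"fingers":0},{"delta_pos":[-0.0165,-0.0345,0],"angular":[0,0,0],"fingers":0},{"delta_pos":[-0.0165,-0.0345,0],"angular":[0,0,0],"fingers":0},{"delta_pos":[-0.0165,-0.0345,0],"angular":[0,0,0],"fingers":0},{"delta_pos":[-0.0165,-0.0345,0],"angular":[0,0,0],"fingers":0},{"delta_pos":[-0.0165,-0.0345,0],"angular":[0,0,0],"fingers":0},{"delta_pos":[-0.0165,-0.0345,0],"angular":[0,0,0],"fingers":0},{"delta_pos":[-0.0165,-0.0345,0],"angular":[0,0,0],"fingers":0}]'
python3 - <<'E'
from h import *
from station import manip
s=manip.observe();print(s["time"],s["position"],togo(s,[.4573,.311,.021],102.8))
c=manip.capture("wrist");np.savez("pics/w1.npz",**c);cv2.imwrite("pics/w1.png",c["pixels"][:,:,::-1])
E
```

```text
time: 0.52
position: [0.2196, 0.6113, 0.2261]
tcp_rot: [0.357, -3.121, 0.002]
force: [-0.2, -0.2, -1.1]
width: 0.0916
time: 1.35
position: [0.4574, 0.3097, 0.2265]
tcp_rot: [0.349, -3.122, 0.0]
force: [0.9, -0.2, -0.7]
width: 0.0918
1.35 [0.45742154 0.30974636 0.22651406] (array([-2.000e-01,  1.300e+00,  2.055e+02]), array([-0.01, -0.02, -0.06]))
```

View pics/w1.png

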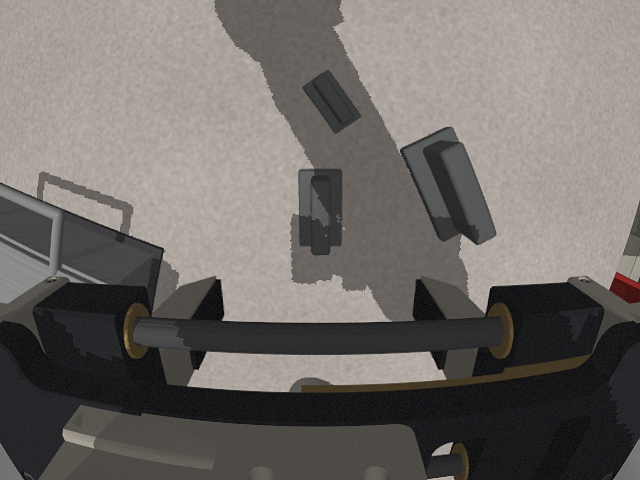

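The wrist view shows the medium block at (320,210), square between the jaws. The big block is at (450,185) and the small one at (331,100), both clear of the fingers. Descending to grip.

```bash
python3 -m creep '[{"delta_pos":[0,0.0013,0.038],"angular":[0,0,0],"fingers":0},{"delta_pos":[0,0,0.038],"angular":[0,0,0],"fingers":0},{"delta_pos":[0,0,0.038],"angular":[0,0,0],"fingers":0},{"delta_pos":[0,0,0.038],"angular":[0,0,0],"fingers":0},{"delta_pos":[0,0,0.03],"angular":[0,0,0],"fingers":0},{"delta_pos":[0,0,0.022],"angular":[0,0,0],"fingers":0},{"delta_pos":[0,0,0],"angular":[0,0,0],"fingers":0}]'
python3 -m creep '[{"delta_pos":[0,0,0],"angular":[0,0,0],"fingers":1},{"delta_pos":[0,0,0],"angular":[0,0,0],"fingers":1},{"delta_pos":[0,0,0],"angular":[0,0,0],"fingers":1},{"delta_pos":[0,0,0],"angular":[0,0,0],"fingers":1},{"delta_pos":[0,0,0],"angular":[0,0,0],"fingers":1},{"delta_pos":[0,0,0],"angular":[0,0,0],"fingers":1},{"delta_pos":[0,0,0],"angular":[0,0,0],"fingers":1},{"delta_pos":[0,0,0],"angular":[0,0,0],"fingers":1}]'
```

```text
time: 1.98
position: [0.4526, 0.3104, 0.0177]
tcp_rot: [0.348, -3.114, 0.006]
force: [-0.0, -0.6, -0.9]
width: 0.0919
time: 2.65
position: [0.4567, 0.313, 0.0231]
tcp_rot: [-0.348, 3.122, 0.0]
force: [-0.5, 0.3, -0.3]
width: 0.0429
```

```bash
python3 -m creep '[{"delta_pos":[0,0,0],"angular":[0,0,0],"fingers":1},{"delta_pos":[0,0,0],"angular":[0,0,0],"fingers":1},{"delta_pos":[0,0,0],"angular":[0,0,0],"fingers":1},{"delta_pos":[0,0,0],"angular":[0,0,0],"fingers":1},{"delta_pos":[0,0,0],"angular":[0,0,0],"fingers":1},{"delta_pos":[0,0,0],"angular":[0,0,0],"fingers":1},{"delta_pos":[0,0,0],"angular":[0,0,0],"fingers":1},{"delta_pos":[0,0,0],"angular":[0,0,0],"fingers":1}]'
```

```text
time: 3.32
position: [0.4564, 0.3128, 0.0226]
tcp_rot: [0.349, -3.122, 0.0]
force: [0.1, 0.1, -0.4]
width: 0.0178
```

The grip is on at 17.8 mm width, with the TCP 22.6 mm above the block's underside. Lift it, then turn to the cover's yaw.

```bash
python3 -m creep '[{"delta_pos":[0,0,-0.02],"angular":[0,0,0],"fingers":1},{"delta_pos":[0,0,-0.038],"angular":[0,0,0],"fingers":1},{"delta_pos":[0,0,-0.038],"angular":[0,0,0],"fingers":1},{"delta_pos":[0,0,-0.038],"angular":[0,0,0],"fingers":1},{"delta_pos":[0,0,-0.02],"angular":[0,0,0],"fingers":1},{"delta_pos":[0,0,0],"angular":[0,0,4.9],"fingers":1},{"delta_pos":[0,0,0],"angular":[0,0,4.9],"fingers":1},{"delta_pos":[0,0,0],"angular":[0,0,4.9],"fingers":1},{"delta_pos":[0,0,0],"angular":[0,0,4.9],"fingers":1},{"delta_pos":[0,0,0],"angular":[0,0,0],"fingers":1}]'
python3 - <<'E'
from h import *
from station import manip
s=manip.observe();print(s["width"],togo(s,[.6326,.0947,.160],83.2))
E
```

```text
time: 4.15
position: [0.4561, 0.3129, 0.1766]
tcp_rot: [-0.192, -3.135, 0.0]
force: [-0.8, -0.8, -0.8]
width: 0.0179
0.017860371250534097 (array([-201.8, -195. ,   16.6]), array([-0.01, -0.01, -0.22]))
```

```bash
python3 -m creep '[{"delta_pos":[-0.0252,-0.0244,0],"angular":[0,0,0],"fingers":1},{"delta_pos":[-0.0252,-0.0244,0],"angular":[0,0,0],"fingers":1},{"delta_pos":[-0.0252,-0.0244,0],"angular":[0,0,0],"fingers":1},{"delta_pos":[-0.0252,-0.0244,0],"angular":[0,0,0],"fingers":1},{"delta_pos":[-0.0252,-0.0244,0],"angular":[0,0,0],"fingers":1},{"delta_pos":[-0.0252,-0.0244,0],"angular":[0,0,0],"fingers":1},{"delta_pos":[-0.0252,-0.0244,0],"angular":[0,0,0],"fingers":1},{"delta_pos":[-0.0252,-0.0244,0],"angular":[0,0,0],"fingers":1},{"delta_pos":[0,0,0],"angular":[0,0,0],"fingers":1},{"delta_pos":[0,0,0],"angular":[0,0,0],"fingers":1}]'
python3 - <<'E'
from h import *
from station import manip
s=manip.observe();print(s["width"],s["force"],togo(s,[.6326,.0947,.13],83.2))
c=manip.capture("scene");np.savez("pics/s2.npz",**c);cv2.imwrite("pics/s2.png",c["pixels"][:,:,::-1])
E
```

```text
time: 4.98
position: [0.6343, 0.0914, 0.1758]
tcp_rot: [-0.193, -3.135, 0.002]
force: [-0.5, 0.7, -1.6]
width: 0.0179
0.017915031728241444 [-0.46416117  0.65287611 -1.64261222] (array([ 2.1,  3.2, 45.8]), array([-0.07, -0.03, -0.23]))
```

View pics/s2.png

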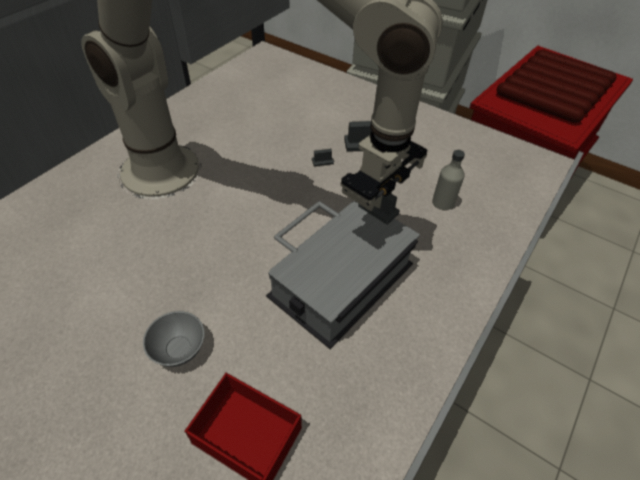

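The scene view shows the held block over the left end of the cover at about (385,208), clear of the bottle at (448,185). I'll descend gently, watching the force.

```bash
python3 -m creep '[{"delta_pos":[0.001,0.0015,0.014],"angular":[0,0,0],"fingers":1},{"delta_pos":[0.001,0.0015,0.014],"angular":[0,0,0],"fingers":1},{"delta_pos":[0,0,0.01],"angular":[0,0,0],"fingers":1},{"delta_pos":[0,0,0.003],"angular":[0,0,0],"fingers":1},{"delta_pos":[0,0,0],"angular":[0,0,0],"fingers":1},{"delta_pos":[0,0,0],"angular":[0,0,0],"fingers":1}]'
python3 -m creep '[{"delta_pos":[0,0,0.001],"angular":[0,0,0],"fingers":1},{"delta_pos":[0,0,0],"angular":[0,0,0],"fingers":1}]'
python3 -m creep '[{"delta_pos":[0,0,0.001],"angular":[0,0,0],"fingers":1},{"delta_pos":[0,0,0],"angular":[0,0,0],"fingers":1}]'
python3 -m creep '[{"delta_pos":[0,0,0.001],"angular":[0,0,0],"fingers":1},{"delta_pos":[0,0,0],"angular":[0,0,0],"fingers":1}]'
```

```text
time: 5.53
position: [0.6316, 0.0989, 0.1359]
tcp_rot: [-0.186, -3.136, -0.0]
force: [1.4, -0.0, -0.6]
width: 0.0175
time: 5.7
position: [0.6322, 0.0984, 0.1355]
tcp_rot: [0.187, 3.135, 0.0]
force: [-0.1, 0.2, -1.6]
width: 0.0178
time: 5.87
position: [0.6319, 0.0982, 0.134]
tcp_rot: [0.188, 3.135, 0.0]
force: [0.6, -0.2, -1.8]
width: 0.0182
time: 6.03
position: [0.6316, 0.0982, 0.1327]
tcp_rot: [-0.188, -3.136, -0.0]
force: [0.5, -1.2, -1.0]
width: 0.0175
```

```bash
for i in 1 2 3; do python3 -m creep '[{"delta_pos":[0,0,0.001],"angular":[0,0,0],"fingers":1},{"delta_pos":[0,0,0],"angular":[0,0,0],"fingers":1}]' | egrep "posi|force"; done
python3 -m creep '[{"delta_pos":[0,0,0.0005],"angular":[0,0,0],"fingers":1},{"delta_pos":[0,0,0],"angular":[0,0,0],"fingers":1}]'
```

```text
position: [0.6316, 0.0982, 0.1315]
force: [0.2, -0.1, -1.0]
position: [0.6316, 0.0983, 0.1305]
force: [-0.6, -0.2, -2.2]
position: [0.6317, 0.0983, 0.1297]
force: [0.0, 0.2, -1.0]
time: 6.7
position: [0.6317, 0.0983, 0.1296]
tcp_rot: [0.188, 3.136, -0.0]
force: [-1.3, -0.6, 2.7]
width: 0.0182
```

```bash
for i in 1 2; do python3 -m creep '[{"delta_pos":[0,0,0.0005],"angular":[0,0,0],"fingers":1},{"delta_pos":[0,0,0],"angular":[0,0,0],"fingers":1}]' | egrep "posi|force|rot"; done
```

```text
position: [0.6317, 0.0983, 0.1295]
tcp_rot: [0.188, 3.136, -0.0]
force: [-3.6, 0.4, 5.5]
position: [0.6317, 0.0983, 0.1295]
tcp_rot: [0.188, 3.136, -0.0]
force: [-5.1, -1.3, 8.2]
```

Contact is about 10 N with the stiffness near 6 N/mm, at cover y = +113 mm. Sweeping in short batches.

```bash
python3 -m creep '[{"delta_pos":[0,-0.004,0],"angular":[0,0,0],"fingers":1},{"delta_pos":[0,-0.006,0],"angular":[0,0,0],"fingers":1},{"delta_pos":[0,-0.006,0],"angular":[0,0,0],"fingers":1},{"delta_pos":[0,-0.006,0],"angular":[0,0,0],"fingers":1}]'
python3 -m creep '[{"delta_pos":[0,-0.006,0],"angular":[0,0,0],"fingers":1},{"delta_pos":[0,-0.006,0],"angular":[0,0,0],"fingers":1},{"delta_pos":[0,-0.006,0],"angular":[0,0,0],"fingers":1}]'
```

```text
time: 7.37
position: [0.6304, 0.0774, 0.1295]
tcp_rot: [0.187, 3.133, 0.003]
force: [1.4, 2.6, 7.1]
width: 0.0176
time: 7.62
position: [0.6283, 0.0593, 0.1295]
tcp_rot: [0.187, 3.133, 0.003]
force: [0.2, 2.8, 6.4]
width: 0.0178
```

```bash
for i in 1 2 3; do python3 -m creep '[{"delta_pos":[0,-0.006,0],"angular":[0,0,0],"fingers":1},{"delta_pos":[0,-0.006,0],"angular":[0,0,0],"fingers":1},{"delta_pos":[0,-0.006,0],"angular":[0,0,0],"fingers":1}]' | egrep "pos|for|rot"; done
```

```text
position: [0.6262, 0.0414, 0.1295]
tcp_rot: [0.187, 3.133, 0.003]
force: [0.1, 3.3, 5.6]
position: [0.6241, 0.0235, 0.1295]
tcp_rot: [0.187, 3.133, 0.003]
force: [0.9, 3.0, 5.4]
position: [0.6219, 0.0056, 0.1295]
tcp_rot: [0.187, 3.133, 0.002]
force: [0.8, 3.0, 5.3]
```

Force is steady at about 7 N (net of the block's weight). I'll add a hair of pressure and carry on to the right end.

```bash
for i in 1 2 3 4; do python3 -m creep '[{"delta_pos":[0,-0.006,0.0001],"angular":[0,0,0],"fingers":1},{"delta_pos":[0,-0.006,0],"angular":[0,0,0],"fingers":1},{"delta_pos":[0,-0.006,0],"angular":[0,0,0],"fingers":1}]' | egrep "pos|for|rot"; done
```

```text
position: [0.6199, -0.0122, 0.1295]
tcp_rot: [0.187, 3.133, 0.002]
force: [0.6, 2.7, 7.1]
position: [0.6178, -0.03, 0.1295]
tcp_rot: [0.187, 3.132, 0.002]
force: [1.3, 3.4, 6.5]
position: [0.6158, -0.0478, 0.1295]
tcp_rot: [0.187, 3.132, 0.002]
force: [1.3, 3.4, 7.6]
position: [0.6137, -0.0656, 0.1295]
tcp_rot: [0.187, 3.132, 0.002]
force: [1.0, 3.2, 6.7]
```

```bash
for i in 1 2; do python3 -m creep '[{"delta_pos":[0,-0.006,0.0001],"angular":[0,0,0],"fingers":1},{"delta_pos":[0,-0.006,0],"angular":[0,0,0],"fingers":1},{"delta_pos":[0,-0.006,0],"angular":[0,0,0],"fingers":1}]' | egrep "pos|for|rot"; done
```

```text
position: [0.6117, -0.0834, 0.1295]
tcp_rot: [0.186, 3.132, 0.002]
force: [0.9, 3.7, 7.9]
position: [0.6096, -0.1013, 0.1295]
tcp_rot: [0.186, 3.132, 0.002]
force: [1.2, 3.9, 8.5]
```

```bash
python3 -m creep '[{"delta_pos":[0,-0.006,0],"angular":[0,0,0],"fingers":1},{"delta_pos":[0,-0.006,0],"angular":[0,0,0],"fingers":1},{"delta_pos":[0,-0.006,0],"angular":[0,0,0],"fingers":1},{"delta_pos":[0,-0.006,0],"angular":[0,0,0],"fingers":1},{"delta_pos":[0,0,0],"angular":[0,0,0],"fingers":1}]'
python3 - <<'E'
from h import *
from station import manip
s=manip.observe();print(s["width"],s["qpos"],togo(s,[.6,-.245,.024],83.2))
E
```

```text
time: 10.28
position: [0.6065, -0.1271, 0.1295]
tcp_rot: [0.189, 3.132, -0.0]
force: [0.6, -0.4, 8.7]
width: 0.0178
0.017842616096368308 [ 0.35053616  0.52928856 -0.24958549  1.72053211  0.15873747  0.90729174
  1.48623822] (array([  -7.3, -117.8,  105.5]), array([ 0.01,  0.24, -0.12]))
```

The sweep finished at cover y ≈ −113 mm with about 10 N. I'll set the block in front of the bin's right side, at about (0.457, −0.197), where the gripper body clears the cover and the fingers clear the bowl.

```bash
python3 -m creep '[{"delta_pos":[0,0,-0.01],"angular":[0,0,0],"fingers":1},{"delta_pos":[0,0,-0.02],"angular":[0,0,0],"fingers":1},{"delta_pos":[0,0,-0.015],"angular":[0,0,0],"fingers":1},{"delta_pos":[0,0,0],"angular":[0,0,0],"fingers":1}]'
python3 - <<'E'
from h import *
from station import manip
s=manip.observe();print(s["width"],togo(s,[.457,-.197,.024],83.2))
E
```

```text
time: 10.62
position: [0.6064, -0.127, 0.1757]
tcp_rot: [0.188, 3.131, -0.002]
force: [0.3, -0.2, -1.0]
width: 0.0178
0.017834872947265764 (array([140.6, -87.3, 151.1]), array([-0.05,  0.26, -0.08]))
```

```bash
python3 -m creep '[{"delta_pos":[0.028,-0.0175,0],"angular":[0,0.2,0],"fingers":1},{"delta_pos":[0.028,-0.0175,0],"angular":[0,0,0],"fingers":1},{"delta_pos":[0.028,-0.0175,0],"angular":[0,0,0],"fingers":1},{"delta_pos":[0.028,-0.0175,0],"angular":[0,0,0],"fingers":1},{"delta_pos":[0.028,-0.0175,0],"angular":[0,0,0],"fingers":1},{"delta_pos":[0,0,0],"angular":[0,0,0],"fingers":1}]' | egrep "pos|for"
python3 -m creep '[{"delta_pos":[0,0,0.03],"angular":[0,0,0],"fingers":1},{"delta_pos":[0,0,0.03],"angular":[0,0,0],"fingers":1},{"delta_pos":[0,0,0.03],"angular":[0,0,0],"fingers":1},{"delta_pos":[0,0,0.03],"angular":[0,0,0],"fingers":1},{"delta_pos":[0,0,0.018],"angular":[0,0,0],"fingers":1},{"delta_pos":[0,0,0.004],"angular":[0,0,0],"fingers":1},{"delta_pos":[0,0,0.004],"angular":[0,0,0],"fingers":1},{"delta_pos":[0,0,0],"angular":[0,0,0],"fingers":1}]'
```

```text
position: [0.4472, -0.2, 0.1712]
force: [-1.0, -0.0, -2.3]
time: 11.78
position: [0.4547, -0.1962, 0.0267]
tcp_rot: [-0.187, -3.132, -0.001]
force: [0.5, -1.0, -0.7]
width: 0.0178
```

```bash
for i in 1 2 3 4; do python3 -m creep '[{"delta_pos":[0,0,0.001],"angular":[0,0,0],"fingers":1},{"delta_pos":[0,0,0],"angular":[0,0,0],"fingers":1}]' | egrep "pos|for|rot"; done
```

```text
position: [0.4558, -0.1967, 0.0271]
tcp_rot: [-0.188, -3.135, 0.001]
force: [0.3, -0.4, -1.0]
position: [0.4554, -0.1965, 0.0258]
tcp_rot: [-0.188, -3.134, 0.001]
force: [-0.0, -0.0, -1.5]
position: [0.4549, -0.1963, 0.0242]
tcp_rot: [-0.188, -3.133, 0.0]
force: [0.4, -0.6, -1.8]
position: [0.4546, -0.1962, 0.0229]
tcp_rot: [-0.188, -3.132, -0.0]
force: [0.3, -1.1, -1.4]
```

```bash
python3 -m creep '[{"delta_pos":[0,0,0.0007],"angular":[0,0,0],"fingers":1},{"delta_pos":[0,0,0],"angular":[0,0,0],"fingers":1},{"delta_pos":[0,0,0],"angular":[0,0,0],"fingers":1}]'
python3 -m creep '[{"delta_pos":[0,0,0],"angular":[0,0,0],"fingers":0.5},{"delta_pos":[0,0,0],"angular":[0,0,0],"fingers":0.5},{"delta_pos":[0,0,0],"angular":[0,0,0],"fingers":0.5},{"delta_pos":[0,0,0],"angular":[0,0,0],"fingers":0.5},{"delta_pos":[0,0,0],"angular":[0,0,0],"fingers":0.5},{"delta_pos":[0,0,0],"angular":[0,0,0],"fingers":0.5}]'
python3 - <<'E'
from h import *
from station import manip
s=manip.observe();print(s["qpos"],togo(s,[.4855,.0015,.25],173.2),togo(s,[.4855,.0015,.25],-6.8))
E
```

```text
time: 12.7
position: [0.4547, -0.1962, 0.0227]
tcp_rot: [-0.188, -3.132, -0.0]
force: [-1.8, 0.6, 5.7]
width: 0.0179
time: 13.2
position: [0.4547, -0.1961, 0.0222]
tcp_rot: [-0.187, -3.132, -0.0]
force: [0.4, -0.2, -0.2]
width: 0.0456
[ 0.51329023  0.52280932 -0.19355578  2.06939918  0.18069328  0.56844121
  1.64323498] (array([  -6.2,  199.9, -227.8]), array([  0.17,  -0.16, -90.05])) (array([  -6.2,  199.9, -227.8]), array([-0.16, -0.17, 89.95]))
```

The block is down and released, with the jaws at 45.6 mm. Retreat straight up, then turn +90° in the range-safe direction and move over the bar.

```bash
python3 -m creep '[{"delta_pos":[0,0,-0.02],"angular":[0,0,0],"fingers":0.5},{"delta_pos":[0,0,-0.03],"angular":[0,0,0],"fingers":0.5},{"delta_pos":[0,0,-0.038],"angular":[0,0,0],"fingers":0.5},{"delta_pos":[0,0,-0.038],"angular":[0,0,0],"fingers":0.5},{"delta_pos":[0,0,-0.038],"angular":[0,0,0],"fingers":0.5},{"delta_pos":[0,0,-0.038],"angular":[0,0,0],"fingers":0.5},{"delta_pos":[0,0.033,-0.026],"angular":[0,0,0],"fingers":0.5},{"delta_pos":[0,0.033,0],"angular":[0,0,0],"fingers":0.5},{"delta_pos":[-0.003,0.033,0],"angular":[0,0,0],"fingers":0.5},{"delta_pos":[-0.003,0.033,0],"angular":[0,0,0],"fingers":0.5}]'
python3 -m creep '[{"delta_pos":[0,0.033,0],"angular":[0,0,0],"fingers":0.5},{"delta_pos":[0,0.033,0],"angular":[0,0,0],"fingers":0.5},{"delta_pos":[0,0,0],"angular":[0,0,7],"fingers":0.5},{"delta_pos":[0,0,0],"angular":[0,0,7],"fingers":0.5},{"delta_pos":[0,0,0],"angular":[0,0,7],"fingers":0.5},{"delta_pos":[0,0,0],"angular":[0,0,7],"fingers":0.5},{"delta_pos":[0,0,0],"angular":[0,0,7],"fingers":0.5},{"delta_pos":[0,0,0],"angular":[0,0,7],"fingers":0.5},{"delta_pos":[0,0,0],"angular":[0,0,7],"fingers":0.5},{"delta_pos":[0,0,0],"angular":[0,0,7],"fingers":0.5}]'
python3 -m creep '[{"delta_pos":[0,0,0],"angular":[0,0,7],"fingers":0.5},{"delta_pos":[0,0,0],"angular":[0,0,7],"fingers":0.5},{"delta_pos":[0,0,0],"angular":[0,0,7],"fingers":0.5},{"delta_pos":[0,0,0],"angular":[0,0,7],"fingers":0.5},{"delta_pos":[0,0,0],"angular":[0,0,6],"fingers":0.5},{"delta_pos":[0,0,0],"angular":[0,0,0],"fingers":0.5}]'
python3 - <<'E'
from h import *
from station import manip
s=manip.observe();print(s["qpos"],togo(s,[.4855,.0015,.085],-6.8))
c=manip.capture("top");np.savez("pics/t3.npz",**c)
c2=manip.capture("wrist")
cv2.imwrite("pics/w3.png",cv2.resize(np.hstack([c["pixels"],c2["pixels"]])[:,:,::-1],(800,300)))
P=cloud(c);z=P[...,2];v,u=np.mgrid[0:480,0:640]
blobs(P,(z>.006)&(z<.3)&(v>110)&(v<340)&(u>340)&(u<560),60)
E
```

```text
time: 14.03
position: [0.4774, -0.0652, 0.251]
tcp_rot: [-0.189, -3.134, 0.001]
force: [-0.1, -0.1, -0.3]
width: 0.0457
time: 14.87
position: [0.4849, -0.0007, 0.2499]
tcp_rot: [-1.644, -2.673, 0.003]
force: [0.4, 0.3, -0.4]
width: 0.0459
time: 15.37
position: [0.4849, -0.0007, 0.25]
tcp_rot: [-2.352, -2.079, 0.004]
force: [-0.1, 0.5, 0.3]
width: 0.0458
[ 0.17314822  0.16124101 -0.25089192  1.92904448  0.0449849   1.06029331
 -0.22000097] (array([  2.3,   0.9, 165. ]), array([-0.21,  0.  , -0.26]))
[505. 181.] 2346 rect c,size,ang [ 678.9 -413.8] [176.7 147.3] 6.4 z [0.0068 0.0435 0.0714]
[377. 191.] 4114 rect c,size,ang [ 614.1 -103.9] [217.  154.2] 4.4 z [0.1013 0.1066 0.1111]
[484. 281.] 1880 rect c,size,ang [ 444.2 -355.1] [119.5 117.9] 58.0 z [0.008  0.0251 0.0511]
[411. 274.] 658 rect c,size,ang [ 455.2 -197.7] [45.7 79.7] 83.1 z [0.0093 0.0186 0.0616]
```

View pics/w3.png

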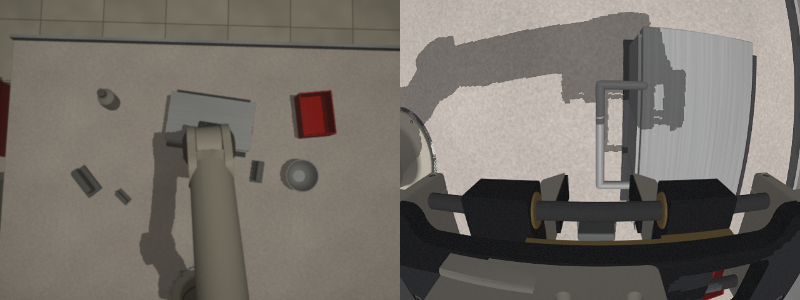

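The top view shows the block standing at (0.455, −0.198), with the crate and bowl unmoved. The wrist view shows the bar (col ~603 in the montage) near the jaws' centre (~597). I'll check the bar's position from the wrist depth.

```bash
python3 - <<'E'
from h import *
from station import manip
c=manip.capture("wrist");s=manip.observe()
v,u=np.mgrid[0:480,0:640];a=(u-c["cx"])/c["fx"];b=(v-c["cy"])/c["fy"];r=np.hypot(a,b)+1e-9
k=np.tan(np.minimum(r,1.4))/r;d=c["depth"]
P=np.stack([a*k*d,b*k*d,d],-1)@R.from_rotvec(c["rotation"]).as_matrix().T+c["origin"];z=P[...,2]
m=(z>.09)&(z<.12)&(u>300)&(u<350)&(v>140)&(v<290)
blobs(P,m)
q=P[m];ex=np.array([np.cos(np.radians(-6.8)),np.sin(np.radians(-6.8))]);l=q[:,:2]@ex
print(np.percentile(l,[5,25,50,75,95]),s["position"][:2]@ex)
E
```

```text
[320. 212.] 2167 rect c,size,ang [496.3   3.1] [129.3  29. ] 83.2 z [0.1063 0.1095 0.1112]
[0.47805899 0.48061514 0.48375571 0.4867783  0.48927985] 0.4816437756507673
```

The bar centre lies 2 mm beyond the TCP line. I'll correct that and descend to put the grasp point at 104 mm.

```bash
python3 -m creep '[{"delta_pos":[0.002,0.002,0.03],"angular":[0,0,0],"fingers":0.5},{"delta_pos":[0,0,0.036],"angular":[0,0,0],"fingers":0.5},{"delta_pos":[0,0,0.03],"angular":[0,0,0],"fingers":0.5},{"delta_pos":[0,0,0.02],"angular":[0,0,0],"fingers":0.5},{"delta_pos":[0,0,0],"angular":[0,0,0],"fingers":0.5},{"delta_pos":[0,0,0.02],"angular":[0,0,0],"fingers":0.5},{"delta_pos":[0,0,0.02],"angular":[0,0,0],"fingers":0.5},{"delta_pos":[0,0,0.009],"angular":[0,0,0],"fingers":0.5},{"delta_pos":[0,0,0],"angular":[0,0,0],"fingers":0.5},{"delta_pos":[0,0,0],"angular":[0,0,0],"fingers":0.5}]'
```

```text
time: 16.35
position: [0.4871, 0.0012, 0.0858]
tcp_rot: [-2.348, -2.084, 0.003]
force: [0.7, -0.4, 0.4]
width: 0.0457
```

```bash
for i in 1 2; do python3 -m creep '[{"delta_pos":[0,0,0],"angular":[0,0,0],"fingers":1},{"delta_pos":[0,0,0],"angular":[0,0,0],"fingers":1},{"delta_pos":[0,0,0],"angular":[0,0,0],"fingers":1},{"delta_pos":[0,0,0],"angular":[0,0,0],"fingers":1},{"delta_pos":[0,0,0],"angular":[0,0,0],"fingers":1}]'; done
python3 - <<'E'
from h import *
from station import manip
s=manip.observe();print(s["wrist_torque"],togo(s,[.4855,.0015,.085],-6.8))
r=.23
for th in np.arange(0,.93,.05): print(round(th,2),"tool y %.1f up %.1f"%(r*(1-np.cos(th))*1e3,r*np.sin(th)*1e3))
E
```

```text
time: 16.77
position: [0.4871, 0.0011, 0.0856]
tcp_rot: [-2.349, -2.083, 0.003]
force: [0.9, 0.1, 0.4]
width: 0.0173
time: 17.18
position: [0.4862, 0.0012, 0.085]
tcp_rot: [-2.348, -2.083, 0.005]
force: [-3.9, 0.3, 4.9]
width: 0.0108
[-0.03255464  0.88957088 -0.03972911] (array([ 0.2, -0.7,  0. ]), array([-0.26,  0.01, -0.05]))
0.0 tool y 0.0 up 0.0
0.05 tool y 0.3 up 11.5
0.1 tool y 1.1 up 23.0
0.15 tool y 2.6 up 34.4
0.2 tool y 4.6 up 45.7
0.25 tool y 7.2 up 56.9
0.3 tool y 10.3 up 68.0
0.35 tool y 13.9 up 78.9
0.4 tool y 18.2 up 89.6
0.45 tool y 22.9 up 100.0
0.5 tool y 28.2 up 110.3
0.55 tool y 33.9 up 120.2
0.6 tool y 40.2 up 129.9
0.65 tool y 46.9 up 139.2
0.7 tool y 54.1 up 148.2
0.75 tool y 61.7 up 156.8
0.8 tool y 69.8 up 165.0
0.85 tool y 78.2 up 172.8
0.9 tool y 87.0 up 180.2
```

Gripped. Lift along the 230 mm arc, in tool-y (forward) and −z (up) increments, starting with 0 to 0.2 rad.

```bash
python3 -m creep '[{"delta_pos":[0,0.0001,-0.0055],"angular":[0,0,0],"fingers":1},{"delta_pos":[0,0.0002,-0.006],"angular":[0,0,0],"fingers":1},{"delta_pos":[0,0.0003,-0.0055],"angular":[0,0,0],"fingers":1},{"delta_pos":[0,0.0005,-0.006],"angular":[0,0,0],"fingers":1},{"delta_pos":[0,0.0007,-0.0055],"angular":[0,0,0],"fingers":1},{"delta_pos":[0,0.0008,-0.006],"angular":[0,0,0],"fingers":1},{"delta_pos":[0,0.001,-0.0055],"angular":[0,0,0],"fingers":1},{"delta_pos":[0,0.001,-0.0057],"angular":[0,0,0],"fingers":1},{"delta_pos":[0,0,0],"angular":[0,0,0],"fingers":1}]'
python3 - <<'E'
from h import *
from station import manip
s=manip.observe();print(s["wrist_torque"],togo(s,[.4855,.0015,.085],-6.8))
c=manip.capture("scene");cv2.imwrite("pics/s4.png",c["pixels"][100:400,180:500,::-1])
E
```

```text
time: 17.93
position: [0.4906, 0.0006, 0.1316]
tcp_rot: [-2.347, -2.082, 0.006]
force: [-5.2, 0.9, -2.0]
width: 0.0111
[ 0.19918985  1.46332851 -0.03018365] (array([ 0.3, -4.9, 46.7]), array([-0.3 ,  0.02, -0.05]))
```

View pics/s4.png

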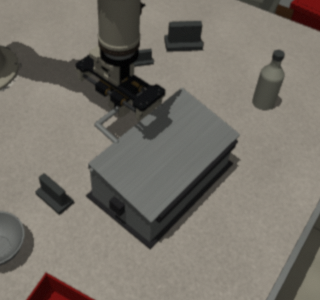

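The crop shows the hatch opened slightly with the gripper on the bar at (128,115) and the block standing at (55,193). Continue to 0.5 rad.

```bash
python3 -m creep '[{"delta_pos":[0,0.0010,-0.0056],"angular":[0,0,0],"fingers":1},{"delta_pos":[0,0.0012,-0.0056],"angular":[0,0,0],"fingers":1},{"delta_pos":[0,0.0015,-0.0056],"angular":[0,0,0],"fingers":1},{"delta_pos":[0,0.0016,-0.0055],"angular":[0,0,0],"fingers":1},{"delta_pos":[0,0.0017,-0.0055],"angular":[0,0,0],"fingers":1},{"delta_pos":[0,0.0019,-0.0054],"angular":[0,0,0],"fingers":1},{"delta_pos":[0,0,0],"angular":[0,0,0],"fingers":1}]' | egrep "pos|for|wid"
python3 -m creep '[{"delta_pos":[0,0.0021,-0.0054],"angular":[0,0,0],"fingers":1},{"delta_pos":[0,0.0022,-0.0053],"angular":[0,0,0],"fingers":1},{"delta_pos":[0,0.0023,-0.0052],"angular":[0,0,0],"fingers":1},{"delta_pos":[0,0.0024,-0.0052],"angular":[0,0,0],"fingers":1},{"delta_pos":[0,0.0026,-0.0052],"angular":[0,0,0],"fingers":1},{"delta_pos":[0,0.0027,-0.0051],"angular":[0,0,0],"fingers":1},{"delta_pos":[0,0,0],"angular":[0,0,0],"fingers":1}]'
python3 - <<'E'
from h import *
from station import manip
s=manip.observe();print(s["wrist_torque"],togo(s,[.4862,.0012,.085],-6.8))
E
```

```text
position: [0.4997, -0.0004, 0.1652]
force: [-8.0, 1.4, 1.7]
width: 0.0107
time: 19.15
position: [0.5133, -0.002, 0.1967]
tcp_rot: [-2.347, -2.082, 0.008]
force: [-11.3, 1.7, 4.0]
width: 0.011
[ 0.21719912  2.58439772 -0.02927062] (array([  0. , -26.5, 111.9]), array([-0.39,  0.03, -0.05]))
```

There is about 11 N pushing outward along the hatch's radius, so the path is roughly 2 mm too tight. I'll relieve it while continuing to 0.7 rad.

```bash
python3 -m creep '[{"delta_pos":[0,0.0022,-0.005],"angular":[0,0,0],"fingers":1},{"delta_pos":[0,0.0023,-0.005],"angular":[0,0,0],"fingers":1},{"delta_pos":[0,0.0026,-0.0049],"angular":[0,0,0],"fingers":1},{"delta_pos":[0,0.0027,-0.0048],"angular":[0,0,0],"fingers":1},{"delta_pos":[0,0,0],"angular":[0,0,0],"fingers":1}]' | egrep "pos|for|wid"
python3 -m creep '[{"delta_pos":[0,0.0032,-0.0047],"angular":[0,0,0],"fingers":1},{"delta_pos":[0,0.0032,-0.0047],"angular":[0,0,0],"fingers":1},{"delta_pos":[0,0.0034,-0.0046],"angular":[0,0,0],"fingers":1},{"delta_pos":[0,0.0035,-0.0045],"angular":[0,0,0],"fingers":1},{"delta_pos":[0,0,0],"angular":[0,0,0],"fingers":1},{"delta_pos":[0,0,0],"angular":[0,0,0],"fingers":1}]'
python3 - <<'E'
from h import *
from station import manip
s=manip.observe();t=togo(s,[.4862,.0012,.085],-6.8);print(s["wrist_torque"],t)
y,z=-t[0][1],t[0][2];print(np.arctan2(z,230-y),np.hypot(z,230-y))
E
```

```text
position: [0.5251, -0.0035, 0.2171]
force: [-6.6, 0.8, 3.3]
width: 0.0109
time: 20.07
position: [0.5382, -0.005, 0.2353]
tcp_rot: [-2.349, -2.083, 0.002]
force: [-6.1, 1.3, 4.2]
width: 0.0112
[ 0.11935664  1.63877747 -0.0020963 ] (array([ -0. , -52. , 150.5]), array([-0.13, -0.  , -0.06]))
0.7018790501817359 233.09708277882845
```

```bash
python3 -m creep '[{"delta_pos":[0,0.003,-0.004],"angular":[0,0,0],"fingers":1},{"delta_pos":[0,0.003,-0.004],"angular":[0,0,0],"fingers":1},{"delta_pos":[0,0.003,-0.0036],"angular":[0,0,0],"fingers":1},{"delta_pos":[0,0.0033,-0.0036],"angular":[0,0,0],"fingers":1},{"delta_pos":[0,0.0035,-0.0035],"angular":[0,0,0],"fingers":1},{"delta_pos":[0,0.0036,-0.0034],"angular":[0,0,0],"fingers":1},{"delta_pos":[0,0.0037,-0.0033],"angular":[0,0,0],"fingers":1},{"delta_pos":[0,0.0037,-0.0031],"angular":[0,0,0],"fingers":1},{"delta_pos":[0,0,0],"angular":[0,0,0],"fingers":1},{"delta_pos":[0,0,0],"angular":[0,0,0],"fingers":1}]'
python3 - <<'E'
from h import *
from station import manip
s=manip.observe();t=togo(s,[.4862,.0012,.085],-6.8);print(s["wrist_torque"],t)
y,z=-t[0][1],t[0][2];print(np.arctan2(z,230-y),np.hypot(z,230-y))
c=manip.capture("scene");P=cloud(c);np.savez("pics/s5.npz",**c)
cv2.imwrite("pics/s5.png",c["pixels"][100:400,180:500,::-1])
a=np.radians(-6.8);ex=np.array([np.cos(a),np.sin(a)]);ey=np.array([-np.sin(a),np.cos(a)])
q=P.reshape(-1,3);lx=q[:,:2]@ex-.617;ly=q[:,:2]@ey-.0587;w=q[:,2]
m=(abs(ly)<.14)&(lx>-.04)&(lx<.09)&(w>.112)&(w<.23)
pl=np.c_[lx[m],np.ones(m.sum())];print(m.sum())
for it in range(5):
    k=np.linalg.lstsq(pl,w[m],rcond=None)[0];res=w[m]-pl@k;ok=abs(res)<.01;mm=np.flatnonzero(m);m=np.zeros_like(m);m[mm[ok]]=True;pl=np.c_[lx[m],np.ones(m.sum())]
print("angle",np.arctan(-k[0]),m.sum(),res.std())
E
```

```text
time: 20.9
position: [0.5656, -0.0083, 0.2638]
tcp_rot: [-2.35, -2.084, 0.001]
force: [-6.2, 1.0, 7.4]
width: 0.0108
[0.10574349 1.50840693 0.036089  ] (array([-1.000e-01, -7.980e+01,  1.789e+02]), array([-0.07, -0.01, -0.06]))
0.8723856268535735 233.59205894036722
8469
angle 0.8580892487617481 8309 0.0019338602565531072
```

View pics/s5.png

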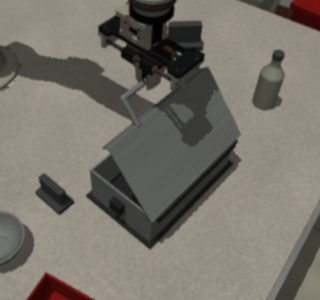

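Both the plate fit (0.858 rad) and the arm's arc (0.872) put the hatch past 0.82, and the crop shows it steeply raised with the hand on the bar. Now lower it to about 0.67.

```bash
python3 -m creep '[{"delta_pos":[0,0,0],"angular":[0,0,0],"fingers":1},{"delta_pos":[0,-0.0037,0.0032],"angular":[0,0,0],"fingers":1},{"delta_pos":[0,-0.0037,0.0033],"angular":[0,0,0],"fingers":1},{"delta_pos":[0,-0.0036,0.0034],"angular":[0,0,0],"fingers":1},{"delta_pos":[0,-0.0035,0.0035],"angular":[0,0,0],"fingers":1},{"delta_pos":[0,-0.0034,0.0036],"angular":[0,0,0],"fingers":1},{"delta_pos":[0,-0.0034,0.0037],"angular":[0,0,0],"fingers":1},{"delta_pos":[0,-0.0033,0.0037],"angular":[0,0,0],"fingers":1},{"delta_pos":[0,-0.0032,0.0038],"angular":[0,0,0],"fingers":1},{"delta_pos":[0,-0.0031,0.0039],"angular":[0,0,0],"fingers":1}]'
python3 -m creep '[{"delta_pos":[0,0,0],"angular":[0,0,0],"fingers":1},{"delta_pos":[0,0,0],"angular":[0,0,0],"fingers":1},{"delta_pos":[0,0,0],"angular":[0,0,0],"fingers":1},{"delta_pos":[0,0,0],"angular":[0,0,0],"fingers":1},{"delta_pos":[0,0,0],"angular":[0,0,0],"fingers":1},{"delta_pos":[0,0,0],"angular":[0,0,0],"fingers":1}]'
python3 - <<'E'
from h import *
from station import manip
s=manip.observe();t=togo(s,[.4862,.0012,.085],-6.8);print(s["joint_vel"].round(3))
y,z=-t[0][1],t[0][2];print(np.arctan2(z,230-y),np.hypot(z,230-y))
c=manip.capture("scene");P=cloud(c)
cv2.imwrite("pics/s6.png",c["pixels"][100:400,180:500,::-1])
a=np.radians(-6.8);ex=np.array([np.cos(a),np.sin(a)]);ey=np.array([-np.sin(a),np.cos(a)])
q=P.reshape(-1,3);lx=q[:,:2]@ex-.617;ly=q[:,:2]@ey-.0587;w=q[:,2]
m=(abs(ly)<.14)&(lx>-.04)&(lx<.09)&(w>.112)&(w<.23)
pl=np.c_[lx[m],np.ones(m.sum())]
for it in range(5):
    k=np.linalg.lstsq(pl,w[m],rcond=None)[0];res=w[m]-pl@k;ok=abs(res)<.01;mm=np.flatnonzero(m);m=np.zeros_like(m);m[mm[ok]]=True;pl=np.c_[lx[m],np.ones(m.sum())]
print("angle",np.arctan(-k[0]),m.sum(),res.std())
sc=P[(P[...,0]>.40)&(P[...,0]<.51)&(P[...,1]>-.25)&(P[...,1]<-.15)&(P[...,2]>.05)&(P[...,2]<.08)]
print("scraper rib top",sc.mean(0),len(sc))
E
```

```text
time: 21.78
position: [0.5348, -0.0046, 0.2307]
tcp_rot: [-2.35, -2.084, 0.0]
force: [-3.6, 0.3, 4.1]
width: 0.0107
time: 22.28
position: [0.5342, -0.0046, 0.2299]
tcp_rot: [-2.349, -2.083, 0.003]
force: [-1.0, 0.3, 1.0]
width: 0.0108
[ 0.001 -0.002  0.002 -0.001  0.002 -0.001 -0.001]
0.673063541757052 232.76170217628157
angle 0.6604027088994021 9316 0.0017328362036637514
scraper rib top [ 0.4586926  -0.20063112  0.0575041 ] 257
```

View pics/s6.png

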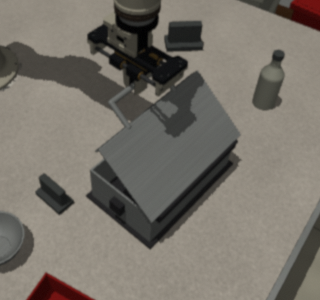

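The hatch is still at 0.66–0.67 rad with the hand on the bar, and the block stands upright at (55,193) in the crop. Handing in.

```bash
python3 - <<'E'
from station import manip
print(manip.finish_job())
E
```

```text
the job is handed in; nothing more can be done
None
```

The job is done and handed in after about 22 s of robot time; the station reports no verdict.

- **Sweep:** I took the scraper of the given size by its rib and ran it over the closed cover in one pass, from +113 mm to −113 mm along the cover. The contact force was about 7 to 10 N, read from the wrist force sensor less the block's weight.
- **Scraper set down:** It stands upright at about (0.456, −0.198), in front of the bin's right end and clear of the bin and hatch. The rib top still measured about 58 mm high in the last image.
- **Hatch:** I raised it by the bar to about 0.86 rad, then lowered it. It is held still at about 0.66 rad by the plate fit in the camera image; the arm position gives 0.67.
- **Checks that disagreed:**
  - The two hatch angle estimates differ by about 0.013 rad.
  - The bar reads 10.8 mm between the fingers instead of 12 mm.
  - During the lift a sideways force of up to about 11 N built up at the bar. I eased the path, and it had dropped to about 1 N at the end.
- **Bystanders:** The crate and bowl measured the same to within about 4 mm of their start, before I moved the hatch. The bottle I checked only by eye in the images. I made no measurement of any of the three at the end.

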